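# Fill the tube carrier and hold it out for hand-over

## Robot

A 6-joint arm with a two-finger parallel gripper is mounted at the origin on the work surface. World frame = base frame: x ahead of the robot, y to its left, z up, the work surface at z = 0. Lengths are in m, angles in degrees, forces in N, time in s.
With the tool pointing down it reaches from about 0.275 to 0.85 m from the base axis. Payload 5.2 kg.
Tool frame: the origin (TCP) lies at the very end of the fingers, on their centre line; the grasp point (between the pads) lies 19 mm behind it (grip_depth is the distance from the TCP to the grasp point, in m); z points along the fingers, y is the line along which they close (so a half turn about z gives the same grasp; the last joint's range is limited). The gripper opens to 85 mm and grips with 20 to 120 N. Pads are 22 mm wide; open, the fingers measure 114 mm over their backs; the gripper's body (76 mm by 85 mm) begins 54 mm behind the grasp point. The pads swing forward as they close: fully open they stand 13 mm farther back than shut.
Start: joints at [-82.953, 14.817, 87.949, -0, 77.235, -11.62], TCP at [0.176, -0.521, 0.231] pointing down, gripper open.
Joint ranges: [-179.93, 179.93], [-52.35, 119.4], [10.71, 147.94], [-69.91, 249.91], [12.55, 155.21], [-178.61, 178.61]. Speed limits (degrees/s): [147.25, 147.25, 180, 180, 180, 180].

## Interface

Orientations are given as a 3x3 rotation matrix whose columns are the frame's x, y, z axes.
In Python, from workcell import read_state, grab_frame, calibration, job_done, outline_of, grip_depth gives the robot as it stands.
- The arm moves only by the tool move_arm, never from a script. Its argument "rows" is text: rows parted by semicolons, each of 7 numbers parted by spaces: the turn, a rotation vector about the tool's x, y, z normalised to -1 to 1, where 1 is 90 degrees, then the shift along the tool's x, y, z normalised to -1 to 1, where 1 is 300 mm, then the closure, from 0 (fully open) to 1 (shut). In form: rx ry rz tx ty tz grip; .... A call has 1 to 5 rows; each row is the pose to reach, as a shift and turn from the pose commanded when the call began, along the tool's axes at that moment; what a row does not reach only later rows make up. A row lasts 1/12 s, in which the tool goes at most 41.7 mm and 7.16 degrees, less where a joint would pass 70% of its speed; a pose out of reach is approached as far as the arm can. A call with a number of a shift or a turn outside -1 to 1 is refused whole. A call with a gripper value outside its range is refused whole. The fingers move at their own pace and stop on an object; the grip force is fixed at half the most. Time passes only in rows, so rows that repeat a pose let the fingers close. It gives the time, the measured TCP pose, the force, the opening and the grip force at its end, in the units of the state.
- read_state(): the state, without advancing time (a new reading comes with each control period).
- grab_frame(name): name is "scene" or "top"; returns the picture (420x560x3 uint8, red, green, blue); there is no depth.
- calibration(name): a dict with "K" (3x3 intrinsics, pixels), "R" (3x3) and "t" (3): a world point X has camera coordinates R X + t. Camera axes: x right, y down, z forward; pixel columns grow to the right and rows downward; lengths in m; the calibration is good to about 2 mm. A picture is of the moment at which its call begins. calibration takes no time and is no camera call.
- job_done(): hands the job in; it is judged then, once.
Trained networks look in the newest picture that a camera, given by its name, has taken for a name from the list of things; names that differ only in an ending like _2 or _b are one class to them, and where a whole thing is asked for, a point or a joint stands for the part that bears it (a point fixed in the world has none). Each returns a list of dicts, best first, with "score" (0 to 1); they miss things now and then, are a little off and sometimes report something else, mostly with a low value. They report only what shows in the picture. A call takes as long as a camera call.
- outline_of(camera, query): "pixels" (420x560 bool, what is visible of it) and "centre" ([column, row] in pixels, amid what is visible of it).
The state is a dict: "t": time; "joints": joint angles; "qd": joint speeds; "joint_torque": joint torques, N m; "position": TCP position; "eef_rot": TCP orientation; "ft_force": force on the tool from outside, world axes, zero at the start; "moment": the same for the moment, N m; "width": opening from 0.0 (shut) to 1.0 (fully open); "finger_force": force on a finger pad.
Only numpy, scipy, OpenCV 4.12 (cv2) and the standard library are available. Lean on these libraries where they do the work, as an engineer would, in place of code of your own. Each camera call takes 0.05 s, during which the arm holds its last target. There are 200 camera calls.

## Task

Two of the six cells of the tube carrier on the steel riser are empty: put a spare tube from the blue rack fully down into each, leaving the tubes already there in place. Then slide the carrier, without lifting it off, straight out over the riser's front edge (the one away from the robot) until the line engraved across its plate lies along that edge, so that a colleague opposite can get her hands under it. By then its loaded end would tip it off, so finish while still holding it flat and still on the riser, without letting go, and disturb nothing else on the table.

Things in the scene. Friction and masses are not known exactly. Their poses are not given: they have to be found in the camera images.
- carrier: tube carrier lying loose on the riser, 0.5 kg empty: white plate 260 (x) x 110 (y) x 5 mm, a grey six-cell block at its outer (+x) end, an upright black handle at its inner end near the robot. Origin: middle of the plate's underside; x to the outer end, y left, z up. Starts overhanging the riser's front edge by 20 to 50 mm, up to 7 degrees askew and 15 mm off its middle.
- line (a point): middle of the black line, 4 mm wide, engraved across the carrier's plate (along the carrier's y) and down its side faces, between handle and block. Point on the plate's top, 5 mm behind the carrier's origin, 135 mm behind the plate's outer end.
- handle (a point): middle of the carrier's black handle bar, 110 mm behind the carrier's origin, 60 mm above the plate's underside. Bar along the carrier's y: 90 mm long, 14 mm thick (x), 18 mm high, 46 mm clear above the plate, on two posts 76 mm apart. Rigidly fixed to the plate.
- riser: low bench riser of bent stainless sheet standing fast on the table, 250 (x) x 200 (y) x 80 mm high, flat top, open in front. Origin: middle of its footprint; x points away from the robot, to its front edge; y left, z up.
- edge (a point): middle of the riser's front top edge, the one farthest from the robot; its axes are those of the riser (edge along y, x outward).
- rack: blue rack of spare tubes standing fast on the table, 124 (x) x 96 (y) x 50 mm high, with eight square 18 mm cells: four along x at -42, -14, 14, 42 mm, two across y at -28, 28 mm. Three of them hold spare tubes, which stand with their bottoms 5 mm above the table. Origin: middle of its footprint; z up.
- cell_1 (a point): floor middle of one of the carrier block's six square cells (18 mm wide, 40 mm deep): x 42, y -28 mm from the carrier's origin, 10 mm above the plate's underside. A fully seated tube has its bottom here. Block: 90 x 92 mm, its top 50 mm above the plate's underside, 40 mm above this point. Cells 28 mm apart along x, 56 mm along y.
- cell_2 (a point): floor middle of one of the carrier block's six square cells (18 mm wide, 40 mm deep): x 42, y 28 mm from the carrier's origin, 10 mm above the plate's underside. A fully seated tube has its bottom here. Block: 90 x 92 mm, its top 50 mm above the plate's underside, 40 mm above this point. Cells 28 mm apart along x, 56 mm along y.
- cell_3 (a point): floor middle of one of the carrier block's six square cells (18 mm wide, 40 mm deep): x 70, y -28 mm from the carrier's origin, 10 mm above the plate's underside. A fully seated tube has its bottom here. Block: 90 x 92 mm, its top 50 mm above the plate's underside, 40 mm above this point. Cells 28 mm apart along x, 56 mm along y.
- cell_4 (a point): floor middle of one of the carrier block's six square cells (18 mm wide, 40 mm deep): x 70, y 28 mm from the carrier's origin, 10 mm above the plate's underside. A fully seated tube has its bottom here. Block: 90 x 92 mm, its top 50 mm above the plate's underside, 40 mm above this point. Cells 28 mm apart along x, 56 mm along y.
- cell_5 (a point): floor middle of one of the carrier block's six square cells (18 mm wide, 40 mm deep): x 98, y -28 mm from the carrier's origin, 10 mm above the plate's underside. A fully seated tube has its bottom here. Block: 90 x 92 mm, its top 50 mm above the plate's underside, 40 mm above this point. Cells 28 mm apart along x, 56 mm along y.
- cell_6 (a point): floor middle of one of the carrier block's six square cells (18 mm wide, 40 mm deep): x 98, y 28 mm from the carrier's origin, 10 mm above the plate's underside. A fully seated tube has its bottom here. Block: 90 x 92 mm, its top 50 mm above the plate's underside, 40 mm above this point. Cells 28 mm apart along x, 56 mm along y.
- tube_1: capped sample tube, all seven alike: 16 mm across, 100 mm tall, 22 g; cap 18 mm across over the top 16 mm; conical foot, 6 mm across at the bottom, full width 15 mm up. Origin: centre of its bottom, z up along the tube; may lean a few degrees in its cell. Stands in one of the carrier's cells.
- tube_2: capped sample tube, all seven alike: 16 mm across, 100 mm tall, 22 g; cap 18 mm across over the top 16 mm; conical foot, 6 mm across at the bottom, full width 15 mm up. Origin: centre of its bottom, z up along the tube; may lean a few degrees in its cell. Stands in one of the carrier's cells.
- tube_3: capped sample tube, all seven alike: 16 mm across, 100 mm tall, 22 g; cap 18 mm across over the top 16 mm; conical foot, 6 mm across at the bottom, full width 15 mm up. Origin: centre of its bottom, z up along the tube; may lean a few degrees in its cell. Stands in one of the carrier's cells.
- tube_4: capped sample tube, all seven alike: 16 mm across, 100 mm tall, 22 g; cap 18 mm across over the top 16 mm; conical foot, 6 mm across at the bottom, full width 15 mm up. Origin: centre of its bottom, z up along the tube; may lean a few degrees in its cell. Stands in one of the carrier's cells.
- tube_5: capped sample tube, all seven alike: 16 mm across, 100 mm tall, 22 g; cap 18 mm across over the top 16 mm; conical foot, 6 mm across at the bottom, full width 15 mm up. Origin: centre of its bottom, z up along the tube; may lean a few degrees in its cell. A spare: stands in one of the rack's cells.
- tube_6: capped sample tube, all seven alike: 16 mm across, 100 mm tall, 22 g; cap 18 mm across over the top 16 mm; conical foot, 6 mm across at the bottom, full width 15 mm up. Origin: centre of its bottom, z up along the tube; may lean a few degrees in its cell. A spare: stands in one of the rack's cells.
- tube_7: capped sample tube, all seven alike: 16 mm across, 100 mm tall, 22 g; cap 18 mm across over the top 16 mm; conical foot, 6 mm across at the bottom, full width 15 mm up. Origin: centre of its bottom, z up along the tube; may lean a few degrees in its cell. A spare: stands in one of the rack's cells.
- timer: bystander: flat white digital timer, 62 x 66 x 18 mm, right of the riser. Origin: middle of its underside.
- round_timer: bystander: round yellow timer, 72 mm across, 22 mm high, on the table in front of the riser. Origin: middle of its underside.
- dropper: bystander: small white dropper bottle, 28 mm across, 70 mm tall. Origin: middle of its underside.
- spray_bottle: bystander: spray bottle, 62 mm across, 200 mm tall. Origin: middle of its underside.
- marker: bystander: black marker pen lying flat, 14 x 125 x 12 mm. Origin: middle of its underside.

How it is judged:
By the outcome, as a careful person would: the job done as asked, in the order asked, and still so for the second after the job is handed in, while the arm keeps its last pose, push and grip.
It also fails if it takes over 61 s, if anything falls off the work surface, if the arm or the gripper's body presses on something with over 40 N, if the wrist force passes 120 N, or if a joint passes its speed limit or range.

## Working session

There is one attempt and no reset: what is moved stays moved. The work goes in short steps, Python scripts to look and compute and a tool call to move; the robot and the scene stay as the last step left them, time stands still between calls to the robot, and variables do not carry over. Pictures are saved under pics/ and viewed, at most 10 in all, crops included, and the job is handed in when it is done.

Besides the shell and the picture viewer there is one more tool, called after "Call:" in YAML: its name, and indented under it one key for each argument. move_arm: Moves the arm, as the interface text tells. Scaled input: -1 to 1 covers 300 mm each way for a shift and 90 degrees each way for a turn. Its arguments: {"type":"object","properties":{"rows":{"type":"string"}},"required":["rows"]}

```bash
mkdir -p pics; ls; python3 - <<'E'
from workcell import *
import cv2,numpy as np
for c in("scene","top"):
    im=grab_frame(c); cv2.imwrite(f"pics/{c}0.png",im[:,:,::-1])
    k=calibration(c); print(c,np.round(k["K"],1).tolist(),np.round(k["R"],3).tolist(),np.round(k["t"],3).tolist())
s=read_state(); print(s["t"],s["eef_rot"],s["position"],s["width"],grip_depth)
E
```

```text
pics
scene [[381.7, 0.0, 280.8], [0.0, 381.7, 211.3], [0.0, 0.0, 1.0]] [[0.528, 0.849, 0.022], [0.528, -0.308, -0.791], [-0.665, 0.43, -0.611]] [-0.27, -0.188, 1.406]
top [[520.6, 0.0, 273.2], [0.0, 520.6, 215.3], [0.0, 0.0, 1.0]] [[-0.012, -1.0, -0.003], [-0.992, 0.012, -0.127], [0.127, 0.002, -0.992]] [0.005, 0.568, 1.312]
0.1 [[ 9.47408326e-01  3.20027228e-01 -1.95449006e-04]
 [ 3.20027109e-01 -9.47406978e-01  1.63310464e-03]
 [ 3.37468198e-04 -1.60976591e-03 -9.99998647e-01]] [ 0.17598898 -0.52058094  0.23055984] 1.000658019514413 0.0187
```

View pics/scene0.png

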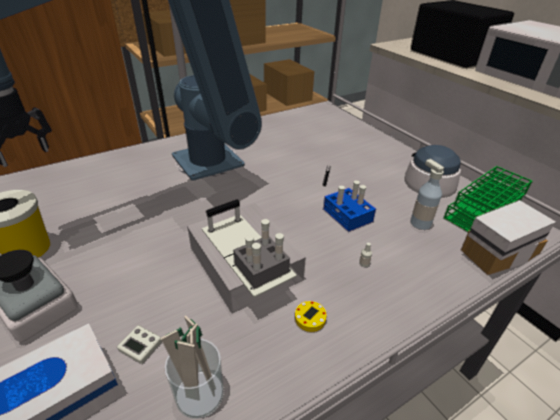

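View pics/top0.png

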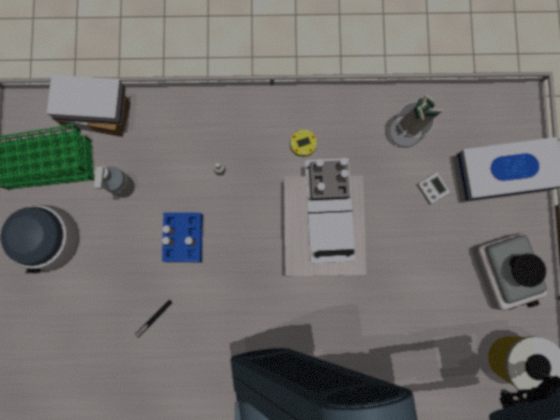

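The scene view shows the carrier on the riser at about (250,250), with four tubes in it. The rack is at about (349,208) with three spares, and the bystanders are clear of both. In the top view the carrier is at (330,215) and the rack at (182,237). I'll zoom in next.

```bash
python3 - <<'E'
from workcell import *
import cv2,numpy as np
a=cv2.imread("pics/top0.png"); b=cv2.imread("pics/scene0.png")
f=lambda im,x,y,w,h,s:cv2.resize(im[y:y+h,x:x+w],(w*s,h*s),interpolation=cv2.INTER_CUBIC)
A=f(a,275,145,100,140,4);B=f(a,150,200,66,75,5);C=f(b,180,180,130,130,4)
cv2.imwrite("pics/cA.png",np.hstack([A, np.vstack([B,np.zeros((560-375,330,3),np.uint8)])]))
cv2.imwrite("pics/cC.png",C)
for c,q in [("top",n) for n in("carrier","line","handle","riser","rack","tube_5","cell_1","edge")]+[("scene",n) for n in("carrier","handle","rack","tube_5","riser","line")]:
    for d in outline_of(c,q)[:9]:
        ys,xs=np.nonzero(d["pixels"]); print(c,q,round(d["score"],2),np.round(d["centre"],1),xs.min(),xs.max(),ys.min(),ys.max(),len(xs))
print(read_state()["t"])
E
```

```text
top carrier 0.94 [329.3 216.7] 305 355 159 263 4288
top carrier 0.68 [342.7 177.8] 338 348 170 182 109
top line 0.9 [330.5 212.2] 306 355 159 262 4180
top handle 0.58 [332.2 214.1] 305 355 158 262 4150
top riser 0.6 [306.6 233.8] 284 366 175 276 4271
top riser 0.57 [325.3 214.2] 306 355 158 262 4235
top rack 0.73 [151.4 320.7] 135 171 300 337 351
top rack 0.7 [186.6 235.2] 162 203 212 262 1734
top tube_5 0.59 [166.4 229.2] 163 173 226 234 75
top tube_5 0.57 [344.8 176.1] 338 347 170 181 77
top tube_5 0.45 [345.2 161.7] 338 347 158 169 82
top tube_5 0.41 [318.1 168.1] 315 323 159 171 82
top tube_5 0.18 [327.2 212.5] 305 355 158 262 4309
top cell_1 0.81 [330.5 215.4] 305 355 158 263 4343
top edge 0.91 [304.8 236.7] 284 365 176 276 4225
top edge 0.68 [326.5 211.7] 304 355 158 262 4307
scene carrier 0.91 [242.4 251.5] 203 294 200 295 3624
scene handle 0.71 [238.2 253. ] 202 295 199 296 3631
scene rack 0.93 [347.9 211.3] 322 375 188 232 1421
scene tube_5 0.75 [248.  246.6] 245 253 235 261 178
scene tube_5 0.64 [276.2 244.7] 275 283 233 260 212
scene tube_5 0.64 [340.8 191.8] 337 343 186 204 99
scene tube_5 0.56 [264.9 233.3] 261 269 219 245 198
scene tube_5 0.54 [357.  186.9] 351 359 179 199 138
scene tube_5 0.49 [254.8 257.2] 252 260 243 271 209
scene riser 0.59 [223.5 256.4] 187 305 204 311 3228
scene line 0.72 [246.8 254. ] 203 295 200 295 3804
scene line 0.4 [224.5 256. ] 186 305 203 313 3478
scene line 0.23 [428.8 199.3] 411 441 159 229 1216
0.8
```

View pics/cA.png

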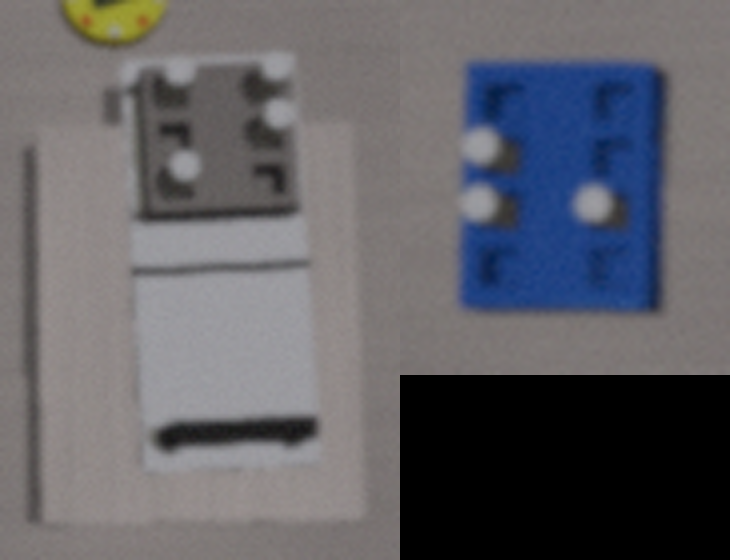

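View pics/cC.png

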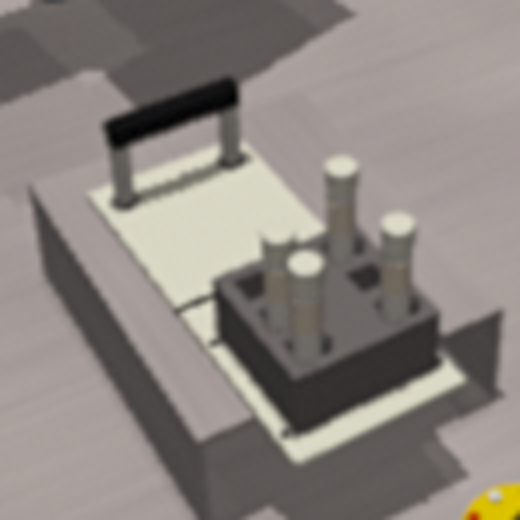

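The crops show cell_4 (left, middle) and cell_1 (right, inner) empty. The rack spares are at x +14 and -14 in the left column, and x -14 in the right column. I'll fit the poses from the corners I read off the crops.

```bash
cat > h.py <<'E'
from workcell import *
import numpy as np, cv2
from scipy.optimize import least_squares
CAL={c:calibration(c) for c in("top","scene")}
def proj(c,X):
    k=CAL[c]; p=(np.atleast_2d(X)@np.array(k["R"]).T+k["t"])@np.array(k["K"]).T
    return p[:,:2]/p[:,2:]
def place(p,P):
    c,s=np.cos(p[2]),np.sin(p[2]); P=np.atleast_2d(P).astype(float)
    return np.c_[p[0]+c*P[:,0]-s*P[:,1],p[1]+s*P[:,0]+c*P[:,1],P[:,2]]
def fit(obs,x0,show=True):
    # obs: (camera, model point m, pixel)
    f=lambda p:np.concatenate([proj(c,place(p,m))[0]-u for c,m,u in obs])
    r=least_squares(f,x0,loss="soft_l1"); 
    if show: print(np.round(r.x[:2],4),round(np.degrees(r.x[2]),2)); print(np.round(f(r.x).reshape(-1,2),1).tolist())
    return r.x
def ray(c,u,z):
    k=CAL[c];R=np.array(k["R"]);C=-R.T@k["t"];d=R.T@np.linalg.solve(k["K"],[u[0],u[1],1]);return C+d*(z-C[2])/d[2]
def crop(x,y,s,x0,y0): return np.array([(x+.5)/s-.5+x0,(y+.5)/s-.5+y0])
E
python3 - <<'E'
from h import *
A=lambda x,y:crop(x,y,4,275,145); B=lambda x,y:crop(x-400,y,5,150,200); C=lambda x,y:crop(x,y,4,180,180)
print("riser")
ri=fit([("top",(.125,.1,.08),A(35,126)),("top",(.125,-.1,.08),A(353,121)),("top",(-.125,-.1,.08),A(366,516)),("top",(-.125,.1,.08),A(38,522)),
 ("scene",(-.125,-.1,.08),C(32,187)),("scene",(.125,-.1,.08),C(204,440)),("scene",(.125,.1,.08),C(500,312))],[.6,-.1,0])
print("carrier"); z=.085
ca=fit([("top",(.13,.055,z),A(122,62)),("top",(.13,-.055,z),A(294,54)),("top",(-.13,-.055,z),A(320,461)),("top",(-.13,.055,z),A(146,470)),
 ("top",(-.005,.055,z),A(133,270)),("top",(-.005,-.055,z),A(308,264)),("top",(.025,.046,.13),A(139,218)),("top",(.025,-.046,.13),A(300,212)),
 ("scene",(.13,-.055,z),C(297,462)),("scene",(.13,.055,z),C(467,376)),("scene",(-.13,-.055,z),C(88,193)),("scene",(-.13,.055,z),C(252,145)),
 ("scene",(-.11,-.045,.149),C(106,124)),("scene",(-.11,.045,.149),C(234,80))],[.6,-.1,0])
print("rack")
ra=fit([("top",(.062,.048,.05),B(467,63)),("top",(.062,-.048,.05),B(656,66)),("top",(-.062,-.048,.05),B(653,307)),("top",(-.062,.048,.05),B(461,306))],[.5,.2,0])
for u in((482,147),(482,203),(594,203)): print("cap",np.round(ray("top",B(*u),.105),4))
for m in((.014,.028),(-.014,.028),(-.014,-.028)): print("cell",np.round(place(ra,(*m,.005)),4))
print("cell4,1",place(ca,(.07,.028,.09)),place(ca,(.042,-.028,.09)),"handle",place(ca,(-.11,0,.14)))
for n,m in (("2",(.042,.028)),("3",(.07,-.028)),("5",(.098,-.028)),("6",(.098,.028))): print(n,(proj("scene",place(ca,(*m,.19)))-[180,180])*4, (proj("top",place(ca,(*m,.19)))-[275,145])*4)
np.save("ri",ri);np.save("ca",ca);np.save("ra",ra)
E
```

```text
riser
[ 0.5384 -0.1283] 0.04
[[-0.4, -0.6], [-0.8, -0.4], [-0.6, 0.4], [0.4, -0.1], [-1.4, -0.6], [-2.0, 0.7], [0.6, -0.8]]
carrier
[ 0.5745 -0.1414] 1.98
[[-1.0, -0.5], [-0.6, -0.5], [-0.3, 0.8], [-1.4, 0.6], [-0.9, 0.4], [-0.6, -0.1], [1.8, -1.5], [-0.5, -1.8], [-0.8, 0.3], [-0.8, 0.9], [-0.7, 0.1], [-3.6, -2.1], [-0.6, 0.2], [0.1, -0.4]]
rack
[0.5142 0.2325] -0.77
[[0.3, 0.2], [-0.1, -0.3], [-0.4, -0.0], [0.1, 0.1]]
cap [0.5284 0.2608 0.105 ]
cap [0.5009 0.2604 0.105 ]
cap [0.5002 0.2056 0.105 ]
cell [[0.5286 0.2604 0.005 ]]
cell [[0.5006 0.2607 0.005 ]]
cell [[0.4999 0.2047 0.005 ]]
cell4,1 [[ 0.64348023 -0.11102679  0.09      ]] [[ 0.61743496 -0.16796223  0.09      ]] handle [[ 0.46455703 -0.14523918  0.14      ]]
2 [[337.12649537 164.17972963]] [[181.34725467 163.14353565]]
3 [[273.78511562 229.65236562]] [[275.1770344 111.0994705]]
5 [[301.62679629 260.79182788]] [[272.11610236  63.81087498]]
6 [[393.92921341 221.48973762]] [[175.77700906  68.2483095 ]]
```

Call:
move_arm:
  rows: "0 0 0.2074 0.453 -0.487 -0.067 0.5;0 0 0.2074 0.453 -0.487 -0.067 0.5;0 0 0.2074 0.453 -0.487 -0.067 0.5;0 0 0.2074 0.453 -0.487 -0.067 0.5;0 0 0.2074 0.453 -0.487 -0.067 0.5"

```text
t: 1.22
position: [0.2586, -0.3366, 0.2517]
eef_rot: [[1.0, -0.0, 0.0], [-0.0, -1.0, 0.0], [0.0, -0.0, -1.0]]
ft_force: [1.1, 0.8, 1.0]
width: 0.498
finger_force: 0.0
```

Call:
move_arm:
  rows: "0 0 0 0.225 -0.5 0 0.5;0 0 0 0.225 -0.5 0 0.5;0 0 0 0.225 -0.5 0 0.5;0 0 0 0.225 -0.5 0 0.5;0 0 0 0.225 -0.5 0 0.5"

```text
t: 1.63
position: [0.3272, -0.1827, 0.2516]
eef_rot: [[1.0, 0.007, 0.002], [0.007, -1.0, 0.003], [0.002, -0.003, -1.0]]
ft_force: [-0.1, 0.6, -0.1]
width: 0.501
finger_force: 0.0
```

Call:
move_arm:
  rows: "0 0 0 0.223 -0.493 0 0.5;0 0 0 0.223 -0.493 0 0.5;0 0 0 0.223 -0.493 0 0.5;0 0 0 0.223 -0.493 0 0.5"

```text
t: 1.97
position: [0.393, -0.0398, 0.2518]
eef_rot: [[1.0, -0.001, 0.001], [-0.001, -1.0, -0.0], [0.001, 0.0, -1.0]]
ft_force: [0.3, -0.5, -0.7]
width: 0.499
finger_force: 0.0
```

Call:
move_arm:
  rows: "0 0 0 0.223 -0.493 0 0.5;0 0 0 0.223 -0.493 0 0.5;0 0 0 0.223 -0.493 0 0.5;0 0 0 0.223 -0.493 0 0.5"

```text
t: 2.3
position: [0.4601, 0.1088, 0.2516]
eef_rot: [[1.0, 0.001, 0.001], [0.001, -1.0, 0.0], [0.001, -0.0, -1.0]]
ft_force: [0.2, -1.3, 0.8]
width: 0.498
finger_force: 0.0
```

Call:
move_arm:
  rows: "0 0 0 0.223 -0.493 0 0.5;0 0 0 0.223 -0.493 0 0.5;0 0 0 0.223 -0.493 0 0.5;0 0 0 0.223 -0.493 0 0.5;0 0 0 0.223 -0.493 0 0.5"

```text
t: 2.72
position: [0.5283, 0.2597, 0.2503]
eef_rot: [[1.0, 0.004, 0.001], [0.004, -1.0, 0.003], [0.001, -0.003, -1.0]]
ft_force: [-0.2, -0.5, -0.7]
width: 0.498
finger_force: 0.0
```

Call:
move_arm:
  rows: "0 0 0 0 -0.003 0.43 0.5;0 0 0 0 -0.003 0.43 0.5;0 0 0 0 -0.003 0.43 0.5;0 0 0 0 -0.003 0.43 0.5"

```text
t: 3.05
position: [0.5212, 0.2533, 0.1148]
eef_rot: [[1.0, -0.0, -0.014], [-0.0, -1.0, -0.004], [-0.014, 0.004, -1.0]]
ft_force: [-1.8, -1.0, -1.2]
width: 0.501
finger_force: 0.0
```

```bash
python3 - <<'E'
from h import *
im=grab_frame("scene")[:,:,::-1];t=grab_frame("top")[:,:,::-1]
f=lambda im,x,y,w,h,s:cv2.resize(im[y:y+h,x:x+w],(w*s,h*s),interpolation=cv2.INTER_CUBIC)
cv2.imwrite("pics/p1.png",np.hstack([f(im,300,140,100,100,4),f(t,140,180,100,100,4)]))
ra=np.load("ra.npy")
for m in((.014,.028),(-.014,.028),(-.014,-.028)): print(np.round((proj("scene",place(ra,(*m,.105)))-[300,140])*4))
print(read_state()["position"],(proj("scene",read_state()["position"])-[300,140])*4)
E
```

```text
[[245. 185.]]
[[220. 167.]]
[[159. 188.]]
[0.52516175 0.25441008 0.12109466] [[238.51696195 166.7447715 ]]
```

View pics/p1.png

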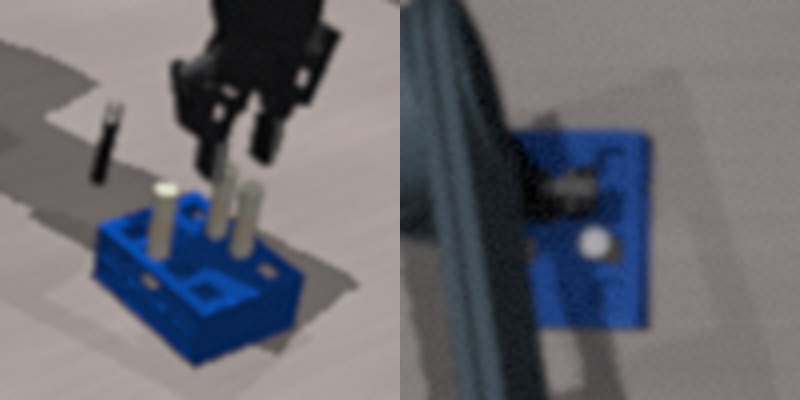

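The scene crop shows the open fingers at about (205,170) and (265,155), above the target cap at (251,187), with the neighbour caps clear. I'll let the arm settle and re-read the pose.

Call:
move_arm:
  rows: "0 0 0 0 0 0 0.5;0 0 0 0 0 0 0.5"

```text
t: 3.32
position: [0.5285, 0.2557, 0.1257]
eef_rot: [[1.0, -0.0, 0.005], [-0.0, -1.0, 0.001], [0.005, -0.001, -1.0]]
ft_force: [0.0, -0.2, 0.6]
width: 0.5
finger_force: 0.0
```

```bash
python3 - <<'E'
from h import *
for i in range(4):
    s=read_state(); print(s["t"],np.round(s["position"],4),np.round(s["joints"],2),np.round(s["qd"],1)); grab_frame("top")
E
```

```text
3.3167 [0.5285 0.2557 0.1257] [ 14.94  23.43  91.19  -0.    65.06 104.96] [ 0.1 -0.4  0.2  0.  -0.4  0.2]
3.3667 [0.5284 0.2557 0.1256] [ 14.95  23.42  91.21  -0.    65.04 104.96] [ 0.2 -0.   0.6  0.  -0.3  0. ]
3.4167 [0.5281 0.2557 0.1253] [ 14.96  23.43  91.25  -0.    65.02 104.96] [ 0.2  0.3  0.8 -0.  -0.2  0.2]
3.4667 [0.5277 0.2557 0.1249] [ 14.97  23.45  91.29  -0.    65.01 104.96] [ 0.2  0.4  0.9 -0.  -0.3 -0.1]
```

Call:
move_arm:
  rows: "0 0 0 0.0073 -0.02 0 0.5;0 0 0 0.0073 -0.02 0.05 0.5;0 0 0 0.0073 -0.02 0.1 0.5;0 0 0 0.0073 -0.02 0.1457 0.5;0 0 0 0.0073 -0.02 0.1457 0.5"

```text
t: 3.93
position: [0.5268, 0.2614, 0.0763]
eef_rot: [[1.0, 0.0, -0.004], [0.0, -1.0, -0.001], [-0.004, 0.001, -1.0]]
ft_force: [-0.1, -0.5, -0.0]
width: 0.5
finger_force: 0.0
```

Call:
move_arm:
  rows: "0 0 0 0 0 0 0.5;0 0 0 0 0 0 1;0 0 0 0 0 0 1;0 0 0 0 0 0 1;0 0 0 0 0 0 1"

```text
t: 4.35
position: [0.5293, 0.2618, 0.08]
eef_rot: [[1.0, -0.0, 0.002], [-0.0, -1.0, 0.001], [0.002, -0.001, -1.0]]
ft_force: [-0.6, 0.2, 3.3]
width: 0.18
finger_force: 58.4
```

Call:
move_arm:
  rows: "0 0 0 0 0 0 1;0 0 0 0 0 0 1;0 0 0 0 0 0 1"

```text
t: 4.6
position: [0.5294, 0.2618, 0.0799]
eef_rot: [[1.0, -0.0, 0.002], [-0.0, -1.0, 0.001], [0.002, -0.001, -1.0]]
ft_force: [-0.0, 1.1, 7.5]
width: 0.186
finger_force: 58.6
```

Call:
move_arm:
  rows: "0 0 0 0 0 -0.08 1;0 0 0 0 0 -0.16 1;0 0 0 0 0 -0.25 1;0 0 0 0 0 -0.35 1;0 0 0 0 0 -0.45 1"

```text
t: 5.02
position: [0.5278, 0.2612, 0.2145]
eef_rot: [[1.0, -0.0, -0.001], [-0.0, -1.0, -0.001], [-0.001, 0.001, -1.0]]
ft_force: [0.6, -0.4, -0.7]
width: 0.184
finger_force: 58.9
```

Call:
move_arm:
  rows: "0 0 0 0 0 -0.15 1;0 0 0 0 0 -0.245 1;0 0 0 0 0 -0.245 1;0 0 0 0 0 -0.245 1;0 0 0 0 0 -0.245 1"

```text
t: 5.43
position: [0.5279, 0.2612, 0.2864]
eef_rot: [[1.0, -0.0, -0.001], [-0.0, -1.0, -0.0], [-0.001, 0.0, -1.0]]
ft_force: [-0.5, -0.2, -0.5]
width: 0.183
finger_force: 58.9
```

```bash
python3 - <<'E'
from h import *
im=grab_frame("scene")[:,:,::-1]; s=read_state(); print(s["position"],s["ft_force"],s["width"])
u=proj("scene",s["position"])[0];print(u)
x,y=int(u[0])-50,int(u[1])-70
print("tcp",(u-[x,y])*4,"bottom at -.073",(proj("scene",np.array(s["position"])-[0,0,.073])-[x,y])*4,"top at +.027",(proj("scene",np.array(s["position"])+[0,0,.027])-[x,y])*4)
cv2.imwrite("pics/p2.png",cv2.resize(im[y:y+140,x:x+110],None,fx=4,fy=4,interpolation=cv2.INTER_CUBIC))
E
```

```text
[0.52757404 0.26111586 0.28555976] [-0.57765063 -0.81518485 -1.21585962] 0.18763734252832504
[371.60272208 128.42850347]
tcp [202.41088832 281.7140139 ] bottom at -.073 [[184.38313913 380.91102134]] top at +.027 [[209.49578535 242.72963621]]
```

View pics/p2.png

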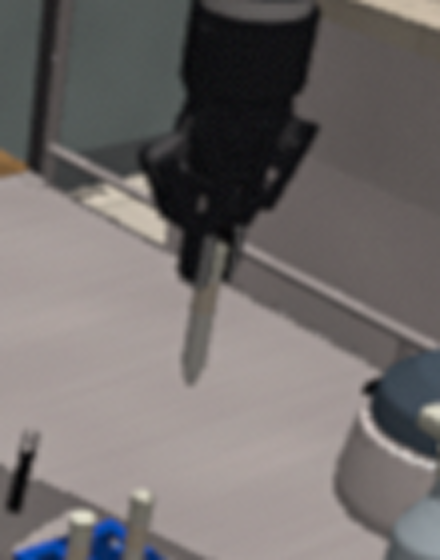

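The tube hangs upright in the grip, its tip at about (189,383) against a predicted (184,381). That means the scene camera has a bias of about +1.2 px in column. I'll refit the carrier and riser with it corrected.

```bash
python3 - <<'E'
from h import *
A=lambda x,y:crop(x,y,4,275,145); C=lambda x,y:crop(x,y,4,180,180)-[1.2,.4]
ri=fit([("top",(.125,.1,.08),A(35,126)),("top",(.125,-.1,.08),A(353,121)),("top",(-.125,-.1,.08),A(366,516)),("top",(-.125,.1,.08),A(38,522)),
 ("scene",(-.125,-.1,.08),C(32,187)),("scene",(.125,-.1,.08),C(204,440)),("scene",(.125,.1,.08),C(500,312))],[.6,-.1,0])
z=.085
ca=fit([("top",(.13,.055,z),A(122,62)),("top",(.13,-.055,z),A(294,54)),("top",(-.13,-.055,z),A(320,461)),("top",(-.13,.055,z),A(146,470)),
 ("top",(-.005,.055,z),A(133,270)),("top",(-.005,-.055,z),A(308,264)),
 ("scene",(.13,-.055,z),C(297,462)),("scene",(.13,.055,z),C(467,376)),("scene",(-.13,-.055,z),C(88,193)),
 ("scene",(-.11,-.045,.149),C(106,124)),("scene",(-.11,.045,.149),C(234,80))],[.6,-.1,0])
print("cell4,1",place(ca,(.07,.028,.09)),place(ca,(.042,-.028,.09)),"handle",place(ca,(-.11,0,.14)))
for n,m,a,c in (("2",(.042,.028),(183,166),(341,163)),("3",(.07,-.028),(279,115),(277,236)),("5",(.098,-.028),(275,67),(306,262)),("6",(.098,.028),(180,72),(398,222))): print(n,np.round(ray("top",A(*a),.19)-place(ca,(*m,.19)),4), np.round(ray("scene",C(*c),.19)-place(ca,(*m,.19)),4))
np.save("ri",ri);np.save("ca",ca)
E
```

```text
[ 0.5379 -0.1288] 0.01
[[-0.2, -0.4], [-0.6, -0.1], [-0.4, 0.6], [0.5, 0.1], [-0.5, -0.3], [-1.1, 1.0], [1.5, -0.5]]
[ 0.5739 -0.1429] 2.13
[[-0.6, -0.2], [-0.2, -0.3], [0.4, 0.9], [-0.7, 0.9], [-0.3, 0.7], [-0.1, 0.0], [-0.2, 0.8], [-0.2, 1.2], [-0.2, 0.6], [-0.2, 0.7], [0.6, 0.1]]
cell4,1 [[ 0.64277156 -0.11229008  0.09      ]] [[ 0.61687114 -0.16929156  0.09      ]] handle [[ 0.46393593 -0.1469573   0.14      ]]
2 [[-0.0001  0.0013 -0.    ]] [[-0.0032  0.002  -0.    ]]
3 [[-0.0009 -0.     -0.    ]] [[ 0.002  -0.0013 -0.    ]]
5 [[-0.0004  0.0004 -0.    ]] [[-0.0012  0.001  -0.    ]]
6 [[-0.0006 -0.0004 -0.    ]] [[-0.0016  0.0013 -0.    ]]
```

Call:
move_arm:
  rows: "0 0 0 0.127 0.4156 0 1;0 0 0 0.127 0.4156 0 1;0 0 0 0.127 0.4156 0 1;0 0 0 0.127 0.4156 0 1;0 0 0 0.127 0.4156 0 1"

```text
t: 5.9
position: [0.5665, 0.134, 0.2849]
eef_rot: [[1.0, -0.005, -0.004], [-0.005, -1.0, -0.001], [-0.004, 0.001, -1.0]]
ft_force: [-0.2, 0.9, 0.4]
width: 0.189
finger_force: 59.0
```

Call:
move_arm:
  rows: "0 0 0 0.127 0.4156 0 1;0 0 0 0.127 0.4156 0 1;0 0 0 0.127 0.4156 0 1;0 0 0 0.127 0.4156 0 1;0 0 0 0.127 0.4156 0 1"

```text
t: 6.32
position: [0.6046, 0.0109, 0.2854]
eef_rot: [[1.0, -0.003, -0.003], [-0.003, -1.0, 0.001], [-0.003, -0.001, -1.0]]
ft_force: [0.0, 1.2, -1.1]
width: 0.193
finger_force: 59.0
```

Call:
move_arm:
  rows: "0 0 0 0.03 0.1 0 1;0 0 0 0.07 0.22 0 1;0 0 0 0.1 0.34 0 1;0 0 0 0.12 0.39 0 1;0 0 0 0.1275 0.4156 0 1"

```text
t: 6.73
position: [0.6432, -0.1126, 0.2859]
eef_rot: [[1.0, -0.001, -0.002], [-0.001, -1.0, 0.001], [-0.002, -0.001, -1.0]]
ft_force: [0.3, 0.2, 0.2]
width: 0.184
finger_force: 59.0
```

Call:
move_arm:
  rows: "0 0 0 0 0 0 1;0 0 0 0 0 0 1;0 0 0 0 0 0 1;0 0 0 0 0 0 1;0 0 0 0 0 0 1"

```text
t: 7.15
position: [0.6427, -0.1109, 0.2876]
eef_rot: [[1.0, 0.002, 0.0], [0.002, -1.0, 0.0], [0.0, -0.0, -1.0]]
ft_force: [0.3, 0.6, 1.1]
width: 0.186
finger_force: 59.0
```

Call:
move_arm:
  rows: "0 0 0 0 0 0.08 1;0 0 0 0 0 0.18 1;0 0 0 0 0 0.24 1;0 0 0 0 0 0.255 1;0 0 0 0 0 0.255 1"

```text
t: 7.57
position: [0.6419, -0.1117, 0.2092]
eef_rot: [[1.0, 0.001, -0.003], [0.001, -1.0, 0.001], [-0.003, -0.001, -1.0]]
ft_force: [0.4, -0.9, 0.2]
width: 0.182
finger_force: 59.0
```

Call:
move_arm:
  rows: "0 0 0 0 0 0 1;0 0 0 0 0 0 1;0 0 0 0 0 0.02 1;0 0 0 0 0 0.04 1;0 0 0 0 0 0.06 1"

```text
t: 7.98
position: [0.6431, -0.1126, 0.1929]
eef_rot: [[1.0, 0.0, 0.001], [0.0, -1.0, -0.0], [0.001, 0.0, -1.0]]
ft_force: [0.0, 0.0, 0.0]
width: 0.187
finger_force: 59.0
```

Call:
move_arm:
  rows: "0 0 0 0 0 0.02 1;0 0 0 0 0 0.04 1;0 0 0 0 0 0.055 1;0 0 0 0 0 0.07 1;0 0 0 0 0 0.085 1"

```text
t: 8.4
position: [0.6429, -0.1126, 0.1666]
eef_rot: [[1.0, 0.0, -0.0], [0.0, -1.0, 0.0], [-0.0, -0.0, -1.0]]
ft_force: [-0.3, 0.3, -0.5]
width: 0.184
finger_force: 59.0
```

Call:
move_arm:
  rows: "0 0 0 0 0 0 1;0 0 0 0 0 0 1;0 0 0 0 0 0 1"

```text
t: 8.65
position: [0.643, -0.1126, 0.1674]
eef_rot: [[1.0, 0.0, 0.0], [0.0, -1.0, -0.0], [0.0, 0.0, -1.0]]
ft_force: [0.2, 0.4, -1.3]
width: 0.185
finger_force: 59.0
```

Call:
move_arm:
  rows: "0 0 0 0 0 0.004 1;0 0 0 0 0 0.004 1;0 0 0 0 0 0.004 0.5;0 0 0 0 0 0.004 0.5;0 0 0 0 0 0.004 0.5"

```text
t: 9.07
position: [0.643, -0.1127, 0.1662]
eef_rot: [[1.0, -0.0, 0.0], [-0.0, -1.0, -0.0], [0.0, 0.0, -1.0]]
ft_force: [0.3, -0.6, -0.4]
width: 0.498
finger_force: 0.0
```

Call:
move_arm:
  rows: "0 0 0 0 0 0 0.5;0 0 0 0 0 -0.02 0.5;0 0 0 0 0 -0.06 0.5;0 0 0 0 0 -0.12 0.5;0 0 0 0 0 -0.2 0.5"

```text
t: 9.48
position: [0.6422, -0.1124, 0.2261]
eef_rot: [[1.0, -0.0, -0.003], [-0.0, -1.0, 0.001], [-0.003, -0.001, -1.0]]
ft_force: [0.3, -0.2, 0.3]
width: 0.503
finger_force: 0.0
```

Call:
move_arm:
  rows: "0 0 0 0 0 -0.1 0.5;0 0 0 0 0 -0.15 0.5;0 0 0 0 0 -0.15 0.5;0 0 0 0 0 -0.15 0.5;0 0 0 0 0 -0.15 0.5"

```text
t: 9.9
position: [0.6424, -0.1125, 0.2705]
eef_rot: [[1.0, 0.0, -0.001], [0.0, -1.0, 0.0], [-0.001, -0.0, -1.0]]
ft_force: [-0.5, 0.4, -0.9]
width: 0.499
finger_force: 0.0
```

```bash
python3 - <<'E'
from h import *
im=grab_frame("scene")[:,:,::-1]; s=read_state(); print(s["t"],s["position"],s["ft_force"],s["width"])
cv2.imwrite("pics/s2.png",im)
C=lambda im:cv2.resize(im[180:310,180:310],None,fx=4,fy=4,interpolation=cv2.INTER_CUBIC)
cv2.imwrite("pics/p3.png",C(im))
ca=np.load("ca.npy")
print((proj("scene",place(ca,(.07,.028,.19)))-[180,180]+[1.2,.4])*4)
E
```

```text
9.95 [ 0.64220803 -0.11238129  0.26975049] [-0.25285661  0.32254556 -0.26964745] 0.5004861886216789
[[366.98012399 193.82862511]]
```

View pics/p3.png

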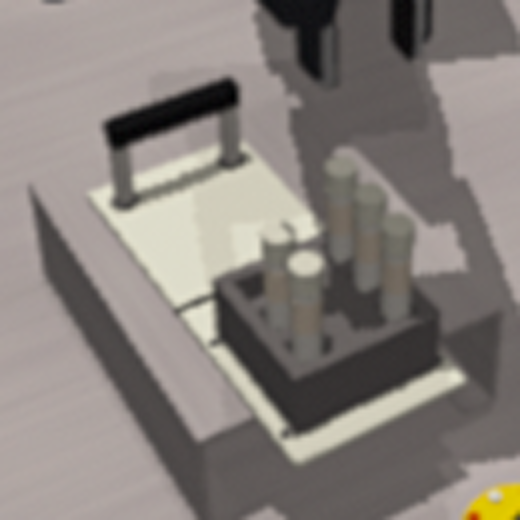

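The new tube stands level with its neighbours in cell_4, its cap at (369,192), and the carrier hasn't moved. Now the second spare.

Call:
move_arm:
  rows: "0 0 0 -0.238 -0.529 0 0.5;0 0 0 -0.238 -0.529 0 0.5;0 0 0 -0.238 -0.529 0 0.5;0 0 0 -0.238 -0.529 0 0.5;0 0 0 -0.238 -0.529 0 0.5"

```text
t: 10.37
position: [0.5678, 0.0517, 0.2699]
eef_rot: [[1.0, 0.004, -0.004], [0.004, -1.0, 0.003], [-0.004, -0.003, -1.0]]
ft_force: [0.2, 0.9, -0.0]
width: 0.5
finger_force: 0.0
```

Call:
move_arm:
  rows: "0 0 0 -0.06 -0.13 0 0.5;0 0 0 -0.12 -0.26 0 0.5;0 0 0 -0.18 -0.39 0 0.5;0 0 0 -0.22 -0.49 0 0.5;0 0 0 -0.238 -0.529 0 0.5"

```text
t: 10.78
position: [0.4973, 0.2085, 0.27]
eef_rot: [[1.0, 0.003, -0.003], [0.003, -1.0, 0.001], [-0.003, -0.001, -1.0]]
ft_force: [0.5, -0.3, -0.3]
width: 0.503
finger_force: 0.0
```

Call:
move_arm:
  rows: "0 0 0 0 0 0.05 0.5;0 0 0 0 0 0.18 0.5;0 0 0 0 0 0.3 0.5;0 0 0 0 0 0.4 0.5;0 0 0 0 0 0.45 0.5"

```text
t: 11.2
position: [0.4972, 0.2037, 0.131]
eef_rot: [[1.0, 0.0, -0.008], [0.0, -1.0, -0.002], [-0.008, 0.002, -1.0]]
ft_force: [-0.2, -0.1, -0.1]
width: 0.496
finger_force: 0.0
```

Call:
move_arm:
  rows: "0 0 0 0 0 0 0.5;0 0 0 0 0 0 0.5;0 0 0 0 0 0 0.5;0 0 0 0 0 0 0.5;0 0 0 0 0 0 0.5"

```text
t: 11.62
position: [0.5012, 0.2049, 0.1375]
eef_rot: [[1.0, -0.0, 0.003], [-0.0, -1.0, 0.0], [0.003, -0.0, -1.0]]
ft_force: [-0.8, 0.2, -0.5]
width: 0.499
finger_force: 0.0
```

Call:
move_arm:
  rows: "0 0 0 0 0 0.04 0.5;0 0 0 0 0 0.09 0.5;0 0 0 0 0 0.14 0.5;0 0 0 0 0 0.175 0.5;0 0 0 0 0 0.191 0.5"

```text
t: 12.03
position: [0.4997, 0.2047, 0.078]
eef_rot: [[1.0, 0.0, -0.001], [0.0, -1.0, -0.0], [-0.001, 0.0, -1.0]]
ft_force: [-0.2, -0.4, 0.2]
width: 0.5
finger_force: 0.0
```

Call:
move_arm:
  rows: "0 0 0 0 0 0 0.5;0 0 0 0 0 0 0.5;0 0 0 0 0 0 1;0 0 0 0 0 0 1;0 0 0 0 0 0 1"

```text
t: 12.45
position: [0.5008, 0.2052, 0.0797]
eef_rot: [[1.0, -0.0, 0.002], [-0.0, -1.0, 0.001], [0.002, -0.001, -1.0]]
ft_force: [0.0, 0.7, 3.4]
width: 0.183
finger_force: 58.4
```

Call:
move_arm:
  rows: "0 0 0 0 0 0 1;0 0 0 0 0 0 1;0 0 0 0 0 0 1;0 0 0 0 0 0 1"

```text
t: 12.78
position: [0.5008, 0.2052, 0.0796]
eef_rot: [[1.0, 0.0, 0.002], [0.0, -1.0, 0.001], [0.002, -0.001, -1.0]]
ft_force: [-0.7, 0.7, 6.6]
width: 0.189
finger_force: 58.5
```

Call:
move_arm:
  rows: "0 0 0 0 0 -0.08 1;0 0 0 0 0 -0.16 1;0 0 0 0 0 -0.25 1;0 0 0 0 0 -0.35 1;0 0 0 0 0 -0.45 1"

```text
t: 13.2
position: [0.4993, 0.2045, 0.2144]
eef_rot: [[1.0, 0.0, -0.002], [0.0, -1.0, -0.001], [-0.002, 0.001, -1.0]]
ft_force: [1.0, 0.5, 0.2]
width: 0.184
finger_force: 58.7
```

Call:
move_arm:
  rows: "0 0 0 0 0 -0.15 1;0 0 0 0 0 -0.22 1;0 0 0 0 0 -0.245 1;0 0 0 0 0 -0.245 1;0 0 0 0 0 -0.245 1"

```text
t: 13.62
position: [0.4996, 0.2046, 0.2862]
eef_rot: [[1.0, -0.0, -0.001], [-0.0, -1.0, -0.0], [-0.001, 0.0, -1.0]]
ft_force: [0.3, -0.1, -0.2]
width: 0.189
finger_force: 58.7
```

Call:
move_arm:
  rows: "0 0 0 0.13 0.416 0 1;0 0 0 0.13 0.416 0 1;0 0 0 0.13 0.416 0 1;0 0 0 0.13 0.416 0 1;0 0 0 0.13 0.416 0 1"

```text
t: 14.03
position: [0.5387, 0.0774, 0.2842]
eef_rot: [[1.0, -0.005, -0.005], [-0.005, -1.0, -0.0], [-0.005, 0.0, -1.0]]
ft_force: [-0.1, 1.1, 0.3]
width: 0.188
finger_force: 58.8
```

Call:
move_arm:
  rows: "0 0 0 0.13 0.416 0 1;0 0 0 0.13 0.416 0 1;0 0 0 0.13 0.416 0 1;0 0 0 0.13 0.416 0 1;0 0 0 0.13 0.416 0 1"

```text
t: 14.45
position: [0.5778, -0.0458, 0.285]
eef_rot: [[1.0, -0.003, -0.004], [-0.003, -1.0, 0.001], [-0.004, -0.001, -1.0]]
ft_force: [-0.3, 0.7, -0.8]
width: 0.191
finger_force: 58.8
```

Call:
move_arm:
  rows: "0 0 0 0.03 0.1 0 1;0 0 0 0.07 0.22 0 1;0 0 0 0.1 0.34 0 1;0 0 0 0.12 0.39 0 1;0 0 0 0.13 0.416 0 1"

```text
t: 14.87
position: [0.6172, -0.1692, 0.2857]
eef_rot: [[1.0, -0.0, -0.002], [-0.0, -1.0, 0.002], [-0.002, -0.002, -1.0]]
ft_force: [-0.2, 0.3, -0.1]
width: 0.184
finger_force: 58.8
```

Call:
move_arm:
  rows: "0 0 0 0 0 0 1;0 0 0 0 0 0 1;0 0 0 0 0 0 1;0 0 0 0 0 0 1;0 0 0 0 0 0 1"

```text
t: 15.28
position: [0.617, -0.1679, 0.2876]
eef_rot: [[1.0, 0.002, 0.0], [0.002, -1.0, 0.0], [0.0, -0.0, -1.0]]
ft_force: [-0.5, -0.4, 0.4]
width: 0.185
finger_force: 58.8
```

Call:
move_arm:
  rows: "0 0 0 0 0 0.08 1;0 0 0 0 0 0.18 1;0 0 0 0 0 0.24 1;0 0 0 0 0 0.255 1;0 0 0 0 0 0.255 1"

```text
t: 15.7
position: [0.6162, -0.1687, 0.2093]
eef_rot: [[1.0, 0.001, -0.003], [0.001, -1.0, 0.001], [-0.003, -0.001, -1.0]]
ft_force: [0.5, -0.1, 0.3]
width: 0.185
finger_force: 58.8
```

Call:
move_arm:
  rows: "0 0 0 0 0 0 1;0 0 0 0 0 0 1;0 0 0 0 0 0.02 1;0 0 0 0 0 0.04 1;0 0 0 0 0 0.06 1"

```text
t: 16.12
position: [0.6173, -0.1697, 0.1928]
eef_rot: [[1.0, -0.0, 0.001], [-0.0, -1.0, -0.0], [0.001, 0.0, -1.0]]
ft_force: [0.2, -0.2, -0.6]
width: 0.183
finger_force: 58.8
```

Free of force again, so I'll continue down, release and look.

Call:
move_arm:
  rows: "0 0 0 0 0 0.02 1;0 0 0 0 0 0.04 1;0 0 0 0 0 0.055 1;0 0 0 0 0 0.07 1;0 0 0 0 0 0.085 1"

```text
t: 16.53
position: [0.6171, -0.1696, 0.1666]
eef_rot: [[1.0, 0.0, -0.0], [0.0, -1.0, 0.0], [-0.0, -0.0, -1.0]]
ft_force: [0.7, -0.2, 0.5]
width: 0.188
finger_force: 58.8
```

Call:
move_arm:
  rows: "0 0 0 0 0 0.004 1;0 0 0 0 0 0.004 1;0 0 0 0 0 0.004 1;0 0 0 0 0 0.004 0.5;0 0 0 0 0 0.004 0.5"

```text
t: 16.95
position: [0.6173, -0.1697, 0.1664]
eef_rot: [[1.0, 0.0, 0.001], [0.0, -1.0, -0.0], [0.001, 0.0, -1.0]]
ft_force: [-0.2, 0.0, 0.2]
width: 0.462
finger_force: 0.0
```

Call:
move_arm:
  rows: "0 0 0 0 0 0 0.5;0 0 0 0 0 -0.02 0.5;0 0 0 0 0 -0.06 0.5;0 0 0 0 0 -0.12 0.5;0 0 0 0 0 -0.2 0.5"

```text
t: 17.37
position: [0.6162, -0.1692, 0.2254]
eef_rot: [[1.0, -0.0, -0.003], [-0.0, -1.0, 0.001], [-0.003, -0.001, -1.0]]
ft_force: [-0.2, 0.2, -0.8]
width: 0.499
finger_force: 0.0
```

Call:
move_arm:
  rows: "0 0 0 0 0 -0.1 0.5;0 0 0 0 0 -0.15 0.5;0 0 0 0 0 -0.15 0.5;0 0 0 0 0 -0.15 0.5;0 0 0 0 0 -0.15 0.5"

```text
t: 17.78
position: [0.6166, -0.1694, 0.27]
eef_rot: [[1.0, 0.0, -0.001], [0.0, -1.0, 0.001], [-0.001, -0.001, -1.0]]
ft_force: [-0.9, 1.1, -0.2]
width: 0.498
finger_force: 0.0
```

```bash
python3 - <<'E'
from h import *
im=grab_frame("scene")[:,:,::-1]; s=read_state(); print(s["t"],s["position"],s["ft_force"],s["width"])
a=cv2.imread("pics/s2.png")
cv2.imwrite("pics/s3.png",im)
C=lambda im:cv2.resize(im[180:310,180:310],None,fx=4,fy=4,interpolation=cv2.INTER_CUBIC)
cv2.imwrite("pics/p4.png",C(im))
d=cv2.phaseCorrelate(a[200:240,200:245].mean(2),im[200:240,200:245].mean(2).astype(float)); print("handle shift px",d)
for c in [(.042,-.028)]: print((proj("scene",place(np.load("ca.npy"),(*c,.19)))-[180,180]+[1.2,.4])*4)
E
```

```text
17.8333 [ 0.61635481 -0.16926363  0.269421  ] [-0.01331868  0.11332966  0.32869176] 0.49573750364496993
handle shift px ((0.38123380582180033, 0.16366811721067265), 0.7369205339905247)
[[249.26217851 201.74342016]]
```

View pics/p4.png

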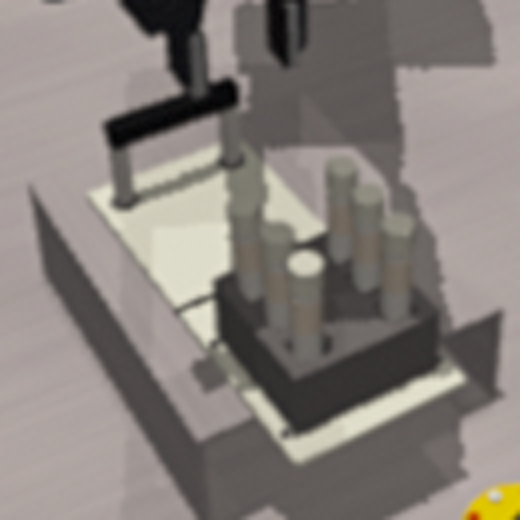

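Both tubes are seated: the cap at (248,200) is where a fully seated tube should be. Next I'll go to the handle and turn the gripper to 92.1°.

Call:
move_arm:
  rows: "0 0 -0.3333 -0.51 -0.074 0 0.5;0 0 -0.3333 -0.51 -0.074 0 0.5;0 0 -0.3333 -0.51 -0.074 0 0.5;0 0 -0.3333 -0.51 -0.074 0 0.5;0 0 -0.3333 -0.51 -0.074 0 0.5"

```text
t: 18.25
position: [0.4584, -0.1453, 0.2694]
eef_rot: [[0.863, 0.505, -0.006], [0.505, -0.863, 0.003], [-0.004, -0.005, -1.0]]
ft_force: [0.2, 0.7, -0.1]
width: 0.502
finger_force: 0.0
```

Call:
move_arm:
  rows: "0 0 -0.3444 0 0 0 0.5;0 0 -0.3444 0 0 0 0.5;0 0 -0.3444 0 0 0 0.5;0 0 -0.3444 0 0 0 0.5;0 0 -0.3444 0 0 0 0.5"

```text
t: 18.67
position: [0.4641, -0.1473, 0.2698]
eef_rot: [[0.48, 0.877, -0.002], [0.877, -0.48, 0.001], [0.0, -0.002, -1.0]]
ft_force: [-0.7, -0.3, 0.4]
width: 0.5
finger_force: 0.0
```

Call:
move_arm:
  rows: "0 0 -0.3459 0 0 0 0.5;0 0 -0.3459 0 0 0 0.5;0 0 -0.3459 0 0 0 0.5;0 0 -0.3459 0 0 0 0.5;0 0 -0.3459 0 0 0 0.5"

```text
t: 19.08
position: [0.4641, -0.1472, 0.2697]
eef_rot: [[-0.043, 0.999, -0.002], [0.999, 0.043, 0.001], [0.001, -0.002, -1.0]]
ft_force: [-0.3, -0.7, 0.9]
width: 0.501
finger_force: 0.0
```

Call:
move_arm:
  rows: "0 0 0 0 0 0 0.5;0 0 0 0 0 0 0.5;0 0 0 0 0 0 0.5"

```text
t: 19.33
position: [0.4641, -0.1473, 0.2704]
eef_rot: [[-0.035, 0.999, -0.001], [0.999, 0.035, 0.001], [0.001, -0.001, -1.0]]
ft_force: [0.2, -0.2, 0.1]
width: 0.504
finger_force: 0.0
```

Call:
move_arm:
  rows: "0 0 0 0 0 0.06 0.5;0 0 0 0 0 0.14 0.5;0 0 0 0 0 0.22 0.5;0 0 0 0 0 0.28 0.5;0 0 0 0 0 0.31 0.5"

```text
t: 19.75
position: [0.4628, -0.1466, 0.1754]
eef_rot: [[-0.036, 0.999, -0.003], [0.999, 0.036, 0.002], [0.002, -0.003, -1.0]]
ft_force: [-0.3, 0.7, 0.1]
width: 0.499
finger_force: 0.0
```

Call:
move_arm:
  rows: "0 0 0 0 0 0.03 0.5;0 0 0 0 0 0.07 0.5;0 0 0 0 0 0.12 0.5;0 0 0 0 0 0.165 0.5;0 0 0 0 0 0.191 0.5"

```text
t: 20.17
position: [0.4641, -0.1474, 0.12]
eef_rot: [[-0.036, 0.999, -0.0], [0.999, 0.036, 0.0], [0.0, -0.0, -1.0]]
ft_force: [0.0, -0.1, 0.4]
width: 0.501
finger_force: 0.0
```

Call:
move_arm:
  rows: "0 0 0 0 0 0 0.5;0 0 0 0 0 0 0.5;0 0 0 0 0 0 0.5;0 0 0 0 0 0 0.5"

```text
t: 20.5
position: [0.4648, -0.1478, 0.1217]
eef_rot: [[-0.037, 0.999, 0.002], [0.999, 0.037, -0.001], [-0.001, 0.002, -1.0]]
ft_force: [0.4, -0.7, -0.5]
width: 0.502
finger_force: 0.0
```

```bash
python3 - <<'E'
from h import *
im=grab_frame("scene")[:,:,::-1]; s=read_state(); print(s["t"],s["position"],s["ft_force"],s["width"])
cv2.imwrite("pics/s4.png",im)
cv2.imwrite("pics/p5.png",cv2.resize(im[160:310,170:310],None,fx=4,fy=4,interpolation=cv2.INTER_CUBIC))
E
```

```text
20.55 [ 0.46470798 -0.14773711  0.12162366] [ 0.04650658  0.43409517 -0.02350961] 0.5008643126834142
```

View pics/p5.png

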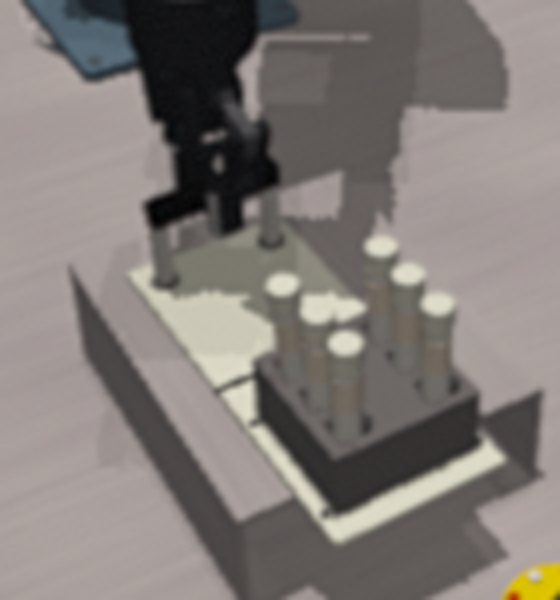

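The fingers straddle the bar near its middle and all six tubes stand level. I'll close the gripper.

Call:
move_arm:
  rows: "0 0 0 0 0 0 0.7;0 0 0 0 0 0 1;0 0 0 0 0 0 1;0 0 0 0 0 0 1;0 0 0 0 0 0 1"

```text
t: 20.97
position: [0.4649, -0.1477, 0.1214]
eef_rot: [[-0.037, 0.999, 0.002], [0.999, 0.037, -0.001], [-0.001, 0.002, -1.0]]
ft_force: [1.7, 0.8, 5.1]
width: 0.155
finger_force: 59.5
```

Call:
move_arm:
  rows: "0 0 0 0 0 0 1;0 0 0 0 0 0 1;0 0 0 0 0 0 1"

```text
t: 21.22
position: [0.4648, -0.1477, 0.1214]
eef_rot: [[-0.037, 0.999, 0.002], [0.999, 0.037, -0.001], [-0.001, 0.002, -1.0]]
ft_force: [1.6, 0.5, 5.2]
width: 0.154
finger_force: 59.5
```

```bash
python3 - <<'E'
from h import *
im=grab_frame("top")[:,:,::-1]; cv2.imwrite("pics/t5.png",im); s=read_state(); print(s["position"],s["eef_rot"],s["ft_force"],s["moment"],s["width"])
# subpixel edges in the top picture: profile along image rows (world x) near front edge of riser and the line
ca,ri=np.load("ca.npy"),np.load("ri.npy"); a=cv2.imread("pics/top0.png")
for nm,I in(("t0",a),("now",im)):
    g=I.mean(2)
    for col in (287,292,297,312,318,322,328,334,340,346,351,358,362):
        print(nm,col,g[170:182,col].astype(int),g[205:219,col].astype(int))
E
```

```text
[ 0.46488101 -0.14768415  0.12146012] [[-3.69837917e-02  9.99314032e-01  1.91408341e-03]
 [ 9.99315472e-01  3.69854087e-02 -8.16372244e-04]
 [-8.86605396e-04  1.88258063e-03 -9.99997835e-01]] [1.49416571 0.25901007 6.06275775] [ 0.12669348 -0.13660433  0.01270019] 0.15094273744360073
t0 287 [122 121 124 124 122 124 127 133 135 136 134 133] [143 142 141 141 141 142 141 142 140 144 140 145 143 145]
t0 292 [123 123 122 124 127 127 130 132 132 133 135 135] [139 141 137 138 138 141 140 138 140 139 139 137 141 138]
t0 297 [124 123 122 124 126 126 132 131 135 134 137 134] [138 139 136 138 139 137 139 139 136 137 136 137 136 138]
t0 312 [84 90 89 94 91 89 88 91 86 88 87 86] [155 152 155 154 154 154 129 100 104 139 152 155 155 156]
t0 318 [59 66 79 89 86 74 49 38 51 72 89 93] [158 157 157 154 154 147 130  98 107 138 154 154 155 155]
t0 322 [79 83 89 94 89 80 70 66 64 67 68 77] [156 157 157 155 152 141 115  99 117 143 154 155 156 157]
t0 328 [95 94 94 93 94 96 94 94 94 94 94 97] [157 154 157 156 151 134 102 105 136 153 153 157 155 156]
t0 334 [94 96 95 93 92 93 91 93 91 90 94 95] [156 156 156 
[... 1389 characters left out ...]
8 163 169 164 158]
now 334 [ 98 100  98 100  99 100  99  99  98  99 101 104] [166 167 166 163 155 142 113  79  55  56  55  60  60  65]
now 340 [ 75  94 104 101  92  75  62  58  54  58  58  61] [96 74 64 65 69 74 71 70 72 66 59 55 58 61]
now 346 [148 162 167 166 163 151 125  99  92  95 108 133] [109  72  56  57  64  66  64  70  65  65  58  58  55  55]
now 351 [129 129 128 128 131 134 140 145 145 144 145 148] [159 158 158 155 150 128  90  61  58  63  67  70  73  73]
now 358 [128 126 126 125 129 136 141 142 146 145 142 143] [145 143 145 145 148 147 145 144 138 116  85  66  60  65]
now 362 [124 124 125 126 128 132 138 139 139 141 142 141] [145 149 145 145 148 150 147 146 147 144 136 117  89  69]
```

```bash
python3 - <<'E'
from h import *
a=cv2.imread("pics/top0.png").mean(2); b=cv2.imread("pics/t5.png").mean(2)
def line(g,cols,r0,r1):
    P=[]
    for c in cols:
        w=np.clip(np.percentile(g[r0:r1,c],70)-g[r0:r1,c]-5,0,None); P.append(ray("top",(c,(w*np.arange(r0,r1)).sum()/w.sum()),.085))
    return np.polyfit(*np.array(P)[:,[1,0]].T,1)
def edge(g,cols):
    P=[]
    for c in cols:
        d=np.clip(np.diff(cv2.GaussianBlur(g,(5,1),1.5)[171:181,c]),0,None); P.append(ray("top",(c,(d*(np.arange(171,180)+.5)).sum()/d.sum()),.08))
    return np.polyfit(*np.array(P)[:,[1,0]].T,1)
E=list(range(287,300))+list(range(353,364)); y=-.143
la=line(a,range(310,351),205,219);lb=line(b,range(310,329),206,218); 
for n,l in(("line0",la),("lineNow",lb),("line0 part",line(a,range(310,329),205,219))): print(n,np.polyval(l,[y,-.11]),np.degrees(np.arctan(-l[0])))
for g in(a,b): e=edge(g,E);print("edge",np.polyval(e,[y,-.11]),np.degrees(np.arctan(-e[0])))
E
```

```text
line0 [0.56931124 0.56810156] 2.0993493406502206
lineNow [0.56808127 0.56628317] 3.1188460771815776
line0 part [0.56955984 0.56806739] 2.589481667792173
edge [0.66217865 0.66230751] -0.22373308198883274
edge [0.66256502 0.66282269] -0.4473602991576129
```

Call:
move_arm:
  rows: "0 0 0.0015 0.0004 0.015 0 1;0 0 0.003 0.0008 0.035 0 1;0 0 0.0045 0.0012 0.055 0 1;0 0 0.006 0.0016 0.077 0 1;0 0 0.0078 0.002 0.1 0 1"

```text
t: 21.68
position: [0.4914, -0.1457, 0.1214]
eef_rot: [[-0.025, 1.0, -0.006], [1.0, 0.025, -0.0], [0.0, -0.006, -1.0]]
ft_force: [-11.5, -1.2, 15.5]
width: 0.15
finger_force: 60.9
```

Call:
move_arm:
  rows: "0 0 0.0015 0.0004 0.02 0 1;0 0 0.003 0.0008 0.04 0 1;0 0 0.0045 0.0012 0.06 0 1;0 0 0.006 0.0016 0.08 0 1;0 0 0.0078 0.002 0.1 0 1"

```text
t: 22.1
position: [0.5214, -0.1443, 0.1214]
eef_rot: [[-0.013, 1.0, -0.005], [1.0, 0.013, -0.0], [-0.0, -0.005, -1.0]]
ft_force: [-11.6, -0.6, 14.0]
width: 0.151
finger_force: 60.8
```

Call:
move_arm:
  rows: "0 0 0.0015 0.0004 0.018 0 1;0 0 0.003 0.0008 0.036 0 1;0 0 0.0045 0.0012 0.054 0 1;0 0 0.006 0.0016 0.07 0 1;0 0 0.0078 0.002 0.08 0 1"

```text
t: 22.52
position: [0.5458, -0.1435, 0.1214]
eef_rot: [[-0.001, 1.0, -0.005], [1.0, 0.001, -0.0], [-0.0, -0.005, -1.0]]
ft_force: [-10.3, 0.0, 13.9]
width: 0.151
finger_force: 60.8
```

Call:
move_arm:
  rows: "0 0 0 0 0.005 0 1;0 0 0 0 0.01 0 1;0 0 0 0 0.01 0 1;0 0 0 0 0.01 0 1;0 0 0 0 0.01 0 1"

```text
t: 22.93
position: [0.5487, -0.1435, 0.1215]
eef_rot: [[-0.001, 1.0, -0.004], [1.0, 0.001, -0.0], [-0.0, -0.004, -1.0]]
ft_force: [-8.7, -0.0, 12.9]
width: 0.153
finger_force: 60.5
```

```bash
python3 - <<'E'
from h import *
im=grab_frame("top")[:,:,::-1]; cv2.imwrite("pics/t6.png",im); sc=grab_frame("scene")[:,:,::-1]; cv2.imwrite("pics/s6.png",sc); s=read_state(); print(s["position"],np.round(s["eef_rot"],4).tolist(),s["ft_force"],s["moment"],s["width"])
f=lambda im,x,y,w,h,k:cv2.resize(im[y:y+h,x:x+w],(w*k,h*k),interpolation=cv2.INTER_CUBIC)
cv2.imwrite("pics/p6.png",np.hstack([f(im,275,115,100,140,4),f(sc,200,190,100,140,4)]))
g=im.mean(2)
for col in (287,292,297,302,306,310,314,318,322,328,334,340,346,351,358,362): print(col,g[168:186,col].astype(int))
E
```

```text
[ 0.54869418 -0.14344157  0.12142906] [[-0.0008, 1.0, -0.0043], [1.0, 0.0008, -0.0001], [-0.0001, -0.0043, -1.0]] [-8.82235549 -0.06170578 12.83631079] [0.01118798 1.27984112 0.04147888] 0.1511792822846801
287 [136 134 133 132 135 135 139 139 143 147 148 148 149 151 148 152 149 150]
292 [137 137 135 138 136 140 137 140 143 146 148 151 149 150 151 150 150 152]
297 [139 136 137 134 138 139 139 142 145 145 151 149 150 149 149 149 150 152]
302 [ 99 102 103 108 116 127 123 125 137 148 148 150 150 148 151 152 151 151]
306 [119 122 121 122 120 122 124 124 131 141 140 131 132 143 148 147 146 148]
310 [149 166 173 171 171 172 170 172 170 166 144 112 118 153 170 169 171 172]
314 [134 161 170 172 170 173 173 173 171 166 145 110 116 155 171 172 170 170]
318 [135 162 169 170 174 172 172 172 172 167 147 109 116 151 160 165 155 145]
322 [134 163 170 174 171 170 167 161 150 137 114  80  69  72  71  70  72  76]
328 [72 71 75 78 77 80 77 80 78 73 71 65 64 63 67 70 76 76]
334 [65 67 71 75 76 76 79 81 83 80 74 67 57 57 59 66 76 81]
340 [ 73  69  68  70  73  79  84  85  85  91  91  94  96 100 100 101 102 100]
346 [ 73  75  77  80  77  84  83  82  82  87  88  86  93  93  93  97 100 100]
351 [68 71 73 75 77 79 80 83 82 83 83 86 88 91 91 91 92 99]
358 [105  81  68  66  71  74  76  75  77  80  79  80  84  85  85  86  87  92]
362 [128 117 101  76  65  64  68  71  75  73  78  77  79  81  83  83  83  85]
```

```bash
python3 - <<'E'
from h import *
g=cv2.imread("pics/t6.png").mean(2)
for c in range(308,319,2):
    w=np.clip(163-g[175:184,c],0,None); r=(w*np.arange(175,184)).sum()/w.sum(); print(c,round(r,2),ray("top",(c,r),.085)[:2])
X=[]
for n in("top0","t5","t6"):
    g=cv2.imread(f"pics/{n}.png").mean(2); p=g[165:187,285:299].mean(1); lo,hi=p[:5].mean(),p[-5:].mean()
    i=np.interp((lo+hi)/2,p[8:15],np.arange(173,180)); print(n,i,ray("top",(292,i),.08)[:2],lo,hi)
    p=g[165:187,356:364].mean(1);lo,hi=p[:5].mean(),p[-5:].mean()
    i=np.interp((lo+hi)/2,p[8:15],np.arange(173,180)); print(n,i,ray("top",(360,i),.08)[:2])
E
```

```text
308 179.33 [ 0.65182332 -0.09087063]
310 179.37 [ 0.65164636 -0.09590093]
312 179.37 [ 0.65159646 -0.10093368]
314 179.35 [ 0.65157809 -0.10596699]
316 179.33 [ 0.65157067 -0.11100046]
318 179.47 [ 0.65115022 -0.11602453]
top0 175.976821192053 [ 0.66192629 -0.05092321] 124.05714285714286 135.6809523809524
top0 175.07357142857143 [ 0.6621355  -0.22288022]
t5 176.0958904109589 [ 0.66161975 -0.05091824] 133.71904761904761 145.8047619047619
t5 174.99389312977098 [ 0.6623406  -0.22288695]
t6 176.23181818181817 [ 0.66126984 -0.05091256] 138.05238095238096 150.02380952380952
t6 179.0 [ 0.65203861 -0.22254889]
```

View pics/p6.png

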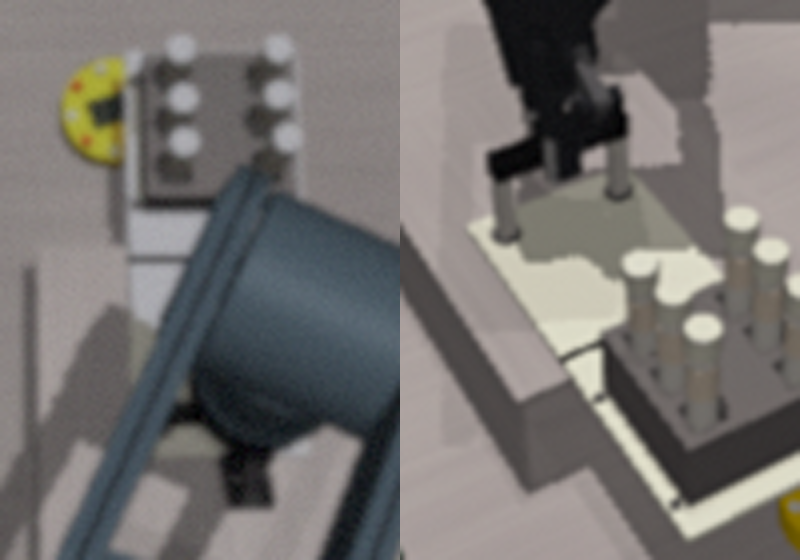

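The top crop shows the line square to the edge at row 179.4, about 10 mm short. Before finishing I'll cross-check against the scene camera.

```bash
python3 - <<'E'
from h import *
f=lambda X:np.round((proj("scene",X)+[1.2,.4]-[400/4-100+200,190]+.5)*4-.5+[400,0])
print("line end top/bottom",f((.6515,-.1983,.085)),f((.6515,-.1983,.08)))
print("edge at plate side",f((.6619,-.1983,.08)),"edge corner",f((.6619,-.2288,.08)),"bottom corner",f((.6619,-.2288,0)))
print("plate outer -y corner",f((.6515+.135,-.1983,.085)),"back -y corner",f((.6515-.125,-.1983,.085)))
# scene profile along the plate's -y side, 3 mm inside on top, and gap brightness just outside at riser top height
g=cv2.imread("pics/s6.png").mean(2).astype(np.float32)
def prof(y,z,x0,x1,n=31):
    xs=np.linspace(x0,x1,n); p=(proj("scene",np.c_[xs,np.full(n,y),np.full(n,z)])+[1.2,.4]).astype(np.float32)
    return xs,cv2.remap(g,p[None,:,0],p[None,:,1],cv2.INTER_LINEAR)[0]
for y,z in((-.190,.085),(-.194,.085),(-.205,.08),(-.210,.08),(-.215,.08),(-.22,.08)):
    xs,v=prof(y,z,.635,.68,19); print(y,z); print(np.round(xs*1000,1).tolist() if y==-.19 else "",v.astype(int))
E
```

```text
line end top/bottom [[560. 362.]] [[561. 368.]]
edge at plate side [[569. 381.]] edge corner [[519. 403.]] bottom corner [[527. 496.]]
plate outer -y corner [[686. 541.]] back -y corner [[466. 228.]]
-0.19 0.085
[635.0, 637.5, 640.0, 642.5, 645.0, 647.5, 650.0, 652.5, 655.0, 657.5, 660.0, 662.5, 665.0, 667.5, 670.0, 672.5, 675.0, 677.5, 680.0] [212 213 214 213 192 133 103 156 202 214 213 213 212 213 213 214 216 206
 175]
-0.194 0.085
 [209 207 209 207 192 142  93 146 196 212 210 206 206 209 210 209 209 212
 193]
-0.205 0.08
 [161 161 161 161 161 162 162 163 163 155 130  98  86  89  90  90  91  90
  88]
-0.21 0.08
 [162 162 163 162 162 162 163 163 164 155 131  98  87  89  90  91  90  89
  88]
-0.215 0.08
 [161 160 161 160 161 161 162 162 162 153 126  90  86  88  90  90  90  90
  88]
-0.22 0.08
 [159 159 160 160 160 159 160 161 161 154 129  93  85  87  90  90  90  89
  88]
```

Both cameras give 10.4 mm still to go and no residual yaw. I'll finish the slide.

Call:
move_arm:
  rows: "0 0 0 0 0.008 0 1;0 0 0 0 0.017 0 1;0 0 0 0 0.025 0 1;0 0 0 0 0.031 0 1;0 0 0 0 0.035 0 1"

```text
t: 23.45
position: [0.5589, -0.1435, 0.1215]
eef_rot: [[-0.001, 1.0, -0.005], [1.0, 0.001, -0.0], [-0.0, -0.005, -1.0]]
ft_force: [-11.1, -0.6, 13.7]
width: 0.154
finger_force: 60.7
```

Call:
move_arm:
  rows: "0 0 0 0 0 0 1;0 0 0 0 0 0 1;0 0 0 0 0 0 1;0 0 0 0 0 0 1;0 0 0 0 0 0 1"

```text
t: 23.87
position: [0.5591, -0.1435, 0.1214]
eef_rot: [[-0.001, 1.0, -0.004], [1.0, 0.001, -0.0], [-0.0, -0.004, -1.0]]
ft_force: [-9.9, -0.5, 13.4]
width: 0.148
finger_force: 60.5
```

```bash
cat > chk.py <<'E'
from h import *
im=grab_frame("top")[:,:,::-1]; cv2.imwrite("pics/t7.png",im); sc=grab_frame("scene")[:,:,::-1]; cv2.imwrite("pics/s7.png",sc); s=read_state(); print(s["t"],s["position"],np.round(s["eef_rot"],4).tolist(),s["ft_force"],s["moment"],s["width"])
T=im.mean(2).astype(np.float32);S=sc.mean(2).astype(np.float32)
def prof(c,g,y,z,x0,x1,n=61):
    xs=np.linspace(x0,x1,n); p=(proj(c,np.c_[xs,np.full(n,y),np.full(n,z)])+(np.array([1.2,.4]) if c=="scene" else 0)).astype(np.float32)
    return xs,cv2.remap(g,p[None,:,0],p[None,:,1],cv2.INTER_LINEAR)[0]
def ln(c,g,y):
    xs,v=prof(c,g,y,.085,.64,.68); w=np.clip(np.percentile(v,70)-v-20,0,None); return (w*xs).sum()/w.sum()
def ed(c,g,y):
    xs,v=prof(c,g,y,.08,.64,.69); h=(v[:12].mean()+v[-12:].mean())/2; i=np.nonzero((v[:-1]-h)*(v[1:]-h)<=0)[0]; return xs[i].mean()
print("scene line",[round(ln("scene",S,y),4) for y in(-.187,-.19,-.193,-.195)],"edge",[round(ed("scene",S,y),4) for y in(-.204,-.21,-.215,-.22)])
print("top line",[round(ln("top",T,y),4) for y in(-.093,-.097,-.1,-.103,-.106)],"edge",[round(ed("top",T,y),4) for y in(-.04,-.05,-.06)])
E
python3 chk.py
```

```text
23.9667 [ 0.55914927 -0.14348722  0.12145493] [[-0.0007, 1.0, -0.0044], [1.0, 0.0007, -0.0001], [-0.0001, -0.0044, -1.0]] [-9.76345902  0.38429593 12.35478811] [ 0.0457417   1.33772238 -0.01908161] 0.14996392211130544
scene line [np.float64(0.66), np.float64(0.6599), np.float64(0.6598), np.float64(0.6603)] edge [np.float64(0.66), np.float64(0.66), np.float64(0.66), np.float64(0.66)]
top line [np.float64(0.6619), np.float64(0.6619), np.float64(0.6618), np.float64(0.6618), np.float64(0.6618)] edge [np.float64(0.6617), np.float64(0.66), np.float64(0.6608)]
```

```bash
python3 -c "
from workcell import *
print(job_done())"
```

```text
the job is handed in; nothing more can be done
None
```

I put the two spare tubes fully down into cell_4 and cell_1, then slid the carrier out until its line lay along the riser's front edge, within about 1 mm in both cameras. I handed the job in at about 24 s with the gripper still holding the carrier flat by its handle; no result was returned.

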